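# Load the burn-in chamber through its two wall ports and set the programme

## Task

Load the burn-in chamber: pass the slim white breaker through the port nearer to the robot and the plug-in relay through the farther port, in either order, feet first and square to the port, touching neither orange rim, and leave each standing with its foot on the sloping plate inside, wholly behind its port. Then turn the selector on the chamber roof clockwise until its white pointer stands at the green mark. Leave everything else on the table where it is.

Things in the scene. Friction and masses are not known exactly. Their poses are not given: they have to be found in the camera images.
- chamber: White burn-in chamber, fixed, 229 (x) x 280 (y) x 173 mm. Origin: centre of underside; front faces its -x, which points to the right of the table (world -y, within 25 degrees); its +y end is nearer to the robot. Front: upright wall 101 mm high at x = -114, above it a wall sloping back (outward normal 32 degrees from vertical) with two square ports. Roof from x = -6 back, clear at the sides. A wall divides the two bays inside.
- near_port: Orange rim of the port nearer to the robot: opening 100 x 100 mm, bars 8 mm wide, from 4 mm proud of the wall to 6 mm behind it. Origin: centre of the opening in the wall's outer face, 135 mm above the table, at x = -60, y = +68 mm in the chamber frame. z points straight out of the port (32 degrees from vertical), x up the slope, y along the wall, towards the robot.
- far_port: Orange rim of the farther port, at y = -68 mm in the chamber frame; otherwise as the near one: opening 100 x 100 mm, same axes.
- near_foot (a point): Middle of the foot plate inside the near bay, parallel to the port and 102 mm behind its centre; the part's foot stands on it. A cheek plate along the bay's lower side, face at x = -46 mm in the port frame, from 8 mm behind the wall to the foot plate, lets the part lean once let go. Bay 110 mm wide (y), nothing else in it up to x = +50.
- far_foot (a point): Middle of the foot plate inside the far bay: as in the near one, same cheek plate, but only 70 mm behind the port's centre.
- breaker: Slim white breaker, loose, upright, 73 (x) x 17 (y) x 86 mm (z), 0.12 kg. Origin: centre of its underside. Body x = -8..+36 over the full height; nose x = -26..-8 only for z = 20..65; black toggle to x = -37 at z = 45..55. Flat sides at y = +-8.5 mm: grasp across y near the top, at about x = 10 mm.
- breaker_top (a point): Centre of the breaker's upper end, 85 mm above its underside, at x = 12 mm in its frame.
- relay: Plug-in relay with clear cover and orange inside on a black socket, loose, stands upright, 70 (x) x 27 (y) x 54 mm (z), 0.07 kg. Origin: centre of its underside. Socket: x = +-35, y = +-14, up to z = 26 mm; cover: x = +-14, y = +-10, z = 26..54 mm; grasp the cover across y.
- relay_top (a point): Centre of the top of the relay's cover, 54 mm above its underside.
- selector (a joint): Angle of the black selector knob, rad, growing clockwise seen from above; four marks every 30 degrees at 0, 0.524, 1.047 (the green one) and 1.571 (stop just after it). It starts anywhere between 0 and 0.65 and stays where it is left. Light to turn (under 0.1 N m).
- selector_grip (a point): On the selector's vertical axis at gripping height, 37 mm above the roof, 210 above the table (x = +35, y = 0 mm in the chamber frame). Grip: an upright bar 42 long, 14 wide, from 25 mm below this point (on a 44 mm disc) to 7 mm above it. At angle 0 it lies along the chamber's x, white pointer line towards -x; at angle a it is turned clockwise by a.
- contactor: Bystander, loose, must stay where it is: grey-white block with a black top, 74 x 45 x 75 mm, close to the breaker's toggle side. Origin: centre of its underside.
- junction_box_a: Bystander, loose, must stay where it is: white square box 68 x 68 x 41 mm, close to the relay's -x end. Origin: centre of its underside.
- junction_box_b: Bystander, loose, must stay where it is: white square box 68 x 68 x 41 mm, on the left, behind the chamber. Origin: centre of its underside.
- sensor_cap: Bystander, loose, must stay where it is: clear cap with a dark sensor, 56 mm diameter, 50 mm high, between or beside the parts. Origin: centre of its underside.
- stud_block: Bystander, loose, must stay where it is: die-cast block with four studs, 51 x 65 x 40 mm, far right. Origin: centre of its underside.
- screwdriver: Bystander, loose, must stay where it is: red screwdriver lying at the back, in front of the far port, 191 x 29 x 30 mm. Origin: its middle, at its underside.
- side_cutter: Bystander, loose, must stay where it is: red and blue side cutter lying at the back right, 110 x 53 x 13 mm. Origin: its middle, at its underside.
Things that resemble listed ones, but are neither listed nor needed, are in the scene too. What is shaped like the relay but red is not meant.

How it is judged:
By the outcome, as a careful person would: the job done as asked, in the order asked, and still so for the second after the job is handed in, with the robot touching nothing.
It also fails if it takes over 69 s, if anything falls off the work surface, if the arm or the gripper's body presses on something with over 40 N, if the wrist force passes 120 N, or if a joint passes its speed limit or range.

## Robot

A 7-joint arm with a two-finger parallel gripper is mounted at the origin on a cart in front of the work surface, level with it; the furniture and walls round the work are solid. World frame = base frame: x ahead of the robot, y to its left, z up, the work surface at z = 0. Lengths are in m, angles in rad, forces in N, time in s.
With the tool pointing down it reaches from about 0.35 to 0.9 m from the base axis. Payload 8.1 kg.
Tool frame: the origin (TCP) lies at the very end of the fingers, on their centre line; the grasp point (between the pads) lies 19 mm behind it (grasp_offset is the distance from the TCP to the grasp point, in m); z points along the fingers, y is the line along which they close (so a half turn about z gives the same grasp; the last joint's range is limited). The gripper opens to 92 mm and grips with 3 to 60 N. Pads are 19 mm wide; open, the fingers measure 130 mm over their backs; the gripper's body (75 mm by 190 mm) begins 47 mm behind the grasp point.
Start: joints at [1.053, 0.434, 0.025, 1.573, -0.012, 1.134, -0.075], TCP at [0.252, -0.572, 0.227] pointing down, gripper open.
Joint ranges: [-2.62, 2.62], [-0.44, 2.09], [-1.27, 1.32], [0.08, 2.57], [-1.32, 4.46], [0.12, 2], [-2.74, 2.74]. Speed limits (rad/s): [2.22, 2.22, 3.01, 3.01, 3.14, 3.14, 3.14].

## Interface

Orientations are given as a rotation vector (axis times angle).
In Python, from cell import observe, get_image, camera_params, sign_off, silhouettes, grasp_offset gives the robot as it stands. The module is installed in compiled form; this text tells all that it offers.
- The arm moves only by the tool jog_arm, never from a script. Its argument "motion" is a list that holds one entry, the list of rows, each a list of 7 numbers: the shift along the tool's x, y, z in m, then the turn, a rotation vector about the tool's x, y, z in rad, then the closure, from -1 (fully open) to 1 (shut), so that 0 is half open. In form: [[[dx, dy, dz, wx, wy, wz, hand], ...]]. A call has 1 to 10 rows; each row is the pose to reach, as a shift and turn from the pose commanded when the call began, along the tool's axes at that moment; what a row does not reach only later rows make up. A row lasts 1/12 s, in which the tool goes at most 41.7 mm and 7.16 degrees, less where a joint would pass 70% of its speed; a pose out of reach is approached as far as the arm can. A call with a gripper value outside its range is refused whole. The fingers move at their own pace and stop on an object; "force" is the grip in N (left out, the last holds). Time passes only in rows, so rows that repeat a pose let the fingers close. It gives the time, the measured TCP pose, the force, the opening and the grip force at its end, in the units of the state.
- observe(): the state, without advancing time (a new reading comes with each control period).
- get_image(name): name is "side" or "top"; returns the picture (384x512x3 uint8, red, green, blue); there is no depth.
- camera_params(name): a dict with "vertical_fov" (degrees; the focal length in pixels is half the picture's height over the tangent of half this angle, whatever the lens; pixels are square), "cx", "cy" (the principal point, pixels), "T" (4x4, takes a point from camera to world coordinates). Camera axes: x right, y down, z forward; pixel columns grow to the right and rows downward; lengths in m; the calibration is good to about 2 mm. A picture is of the moment at which its call begins. camera_params takes no time and is no camera call.
- sign_off(): hands the job in; it is judged then, once.
Trained networks look in the newest picture that a camera, given by its name, has taken for a name from the list of things; names that differ only in an ending like _2 or _b are one class to them, and where a whole thing is asked for, a point or a joint stands for the part that bears it (a point fixed in the world has none). Each returns a list of dicts, best first, with "p" (0 to 1); they miss things now and then, are a little off and sometimes report something else, mostly with a low value. They report only what shows in the picture. A call takes as long as a camera call. They do not tell look-alikes from the thing itself.
- silhouettes(query, camera): "mask" (384x512 bool, what is visible of it) and "pixel" ([column, row] in pixels, amid what is visible of it).
The state is a dict: "clock": time; "joints": joint angles; "dq": joint speeds; "joint_efforts": joint torques, N m; "position": TCP position; "ee_rot": TCP orientation; "force": force on the tool from outside, world axes, zero at the start; "ft_torque": the same for the moment, N m; "width": opening from 0.0 (shut) to 1.0 (fully open); "gripper_force": force on a finger pad.
Only numpy, scipy, OpenCV 4.12 (cv2) and the standard library are available. Lean on these libraries where they do the work, as an engineer would, in place of code of your own. Each camera call takes 0.05 s, during which the arm holds its last target. There are 200 camera calls.

## Working session

There is one attempt and no reset: what is moved stays moved. The work goes in short steps, Python scripts to look and compute and a tool call to move; the robot and the scene stay as the last step left them, time stands still between calls to the robot, and variables do not carry over. Pictures are saved under pics/ and viewed, at most 10 in all, crops included, and the job is handed in when it is done.

Besides the shell and the picture viewer there is one more tool, called after ">>>" as name(argument=value, ...), one argument or row to a line, values as JSON. jog_arm: Moves the arm, as the interface text tells. Its arguments: {"type":"object","properties":{"motion":{"type":"array"},"force":{"type":"number"}},"required":["motion"]}

```bash
mkdir -p pics
python3 - <<'E'
from cell import *
import cv2,numpy as np
for n in ("side","top"):
    im=get_image(n); cv2.imwrite(f"pics/{n}0.png",im[...,::-1])
    c=camera_params(n); print(n,c["vertical_fov"],c["cx"],c["cy"],np.round(c["T"],3).tolist())
    for q in ("chamber","near_port","breaker","relay","selector","contactor","junction_box_a","sensor_cap"):
        print(q,[(round(d["p"],2),np.round(d["pixel"]).tolist(),int(d["mask"].sum())) for d in silhouettes(q,n)][:5])
print(observe(),grasp_offset)
a=cv2.imread("pics/side0.png");b=cv2.imread("pics/top0.png")
E
```

```text
side 57.7890250174203 255.58246824206418 190.15772028484542 [[1.0, 0.016, -0.011, 0.529], [0.019, -0.658, 0.753, -1.005], [0.005, -0.753, -0.658, 0.959], [0.0, 0.0, 0.0, 1.0]]
chamber [(0.82, [276.0, 161.0], 4730), (0.27, [235.0, 258.0], 283)]
near_port [(0.73, [236.0, 162.0], 18), (0.37, [280.0, 135.0], 134)]
breaker [(0.54, [245.0, 232.0], 302)]
relay [(0.95, [210.0, 338.0], 390), (0.9, [239.0, 361.0], 343), (0.74, [286.0, 326.0], 340), (0.57, [278.0, 230.0], 176)]
selector [(0.66, [281.0, 135.0], 95)]
contactor [(0.62, [218.0, 227.0], 413)]
junction_box_a [(0.58, [232.0, 280.0], 556), (0.44, [244.0, 131.0], 64), (0.33, [246.0, 322.0], 417)]
sensor_cap [(0.66, [237.0, 256.0], 289), (0.37, [258.0, 282.0], 265)]
top 54.04623846904549 257.2278225803573 197.75857081765005 [[-0.002, -0.998, 0.056, 0.427], [-1.0, 0.002, 0.012, -0.066], [-0.012, -0.055, -0.998, 1.579], [0.0, 0.0, 0.0, 1.0]]
chamber [(0.63, [199.0, 179.0], 4719)]
near_port [(0.78, [215.0, 203.0], 292), (0.32, [198.0, 176.0], 4785), (0.28, [291.0, 205.0], 92)]
breaker [(0.65, [292.0, 204.0], 91)]
relay [(0.61, [378.0, 224.0
[... 320 characters left out ...]
ray([ 1.05338612,  0.43446556,  0.02500466,  1.57316418, -0.01159429,
        1.13403395, -0.07511187]), 'dq': array([-8.13858842e-04,  2.00558855e-03,  1.67690419e-05,  9.70197659e-05,
       -1.67953079e-04,  5.51940676e-04, -9.69239658e-04]), 'joint_efforts': array([ 9.36249444e-05, -6.67638373e+01,  9.84546058e-01, -3.14813411e+01,
       -6.06962456e-02,  3.28767824e-02, -1.40453238e-05]), 'position': array([ 0.25186623, -0.57202812,  0.22677719]), 'ee_rot': array([3.07422092e+00, 6.46754235e-01, 5.33514822e-06]), 'force': array([ 0.98045418, -0.20502363,  0.23857489]), 'ft_torque': array([-0.01973393, -0.01960619, -0.0078971 ]), 'gripper_force': 0.0, 'width': 1.0028174371181469} 0.0188
```

Run:
```python
import cv2
a=cv2.imread("pics/side0.png")[85:385,150:410];cv2.imwrite("pics/s1.png",cv2.resize(a,None,fx=2,fy=2,interpolation=cv2.INTER_CUBIC))
b=cv2.imread("pics/top0.png")[100:300,100:420];cv2.imwrite("pics/t1.png",cv2.resize(b,None,fx=2.5,fy=2.5,interpolation=cv2.INTER_CUBIC))
```

```text
(no output)
```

View pics/s1.png

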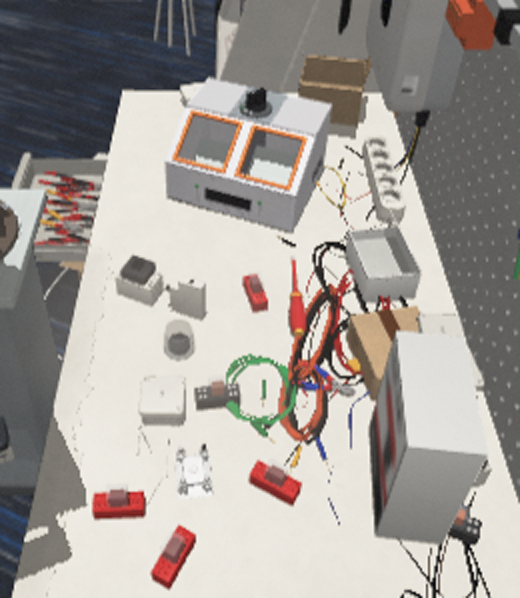

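View pics/t1.png

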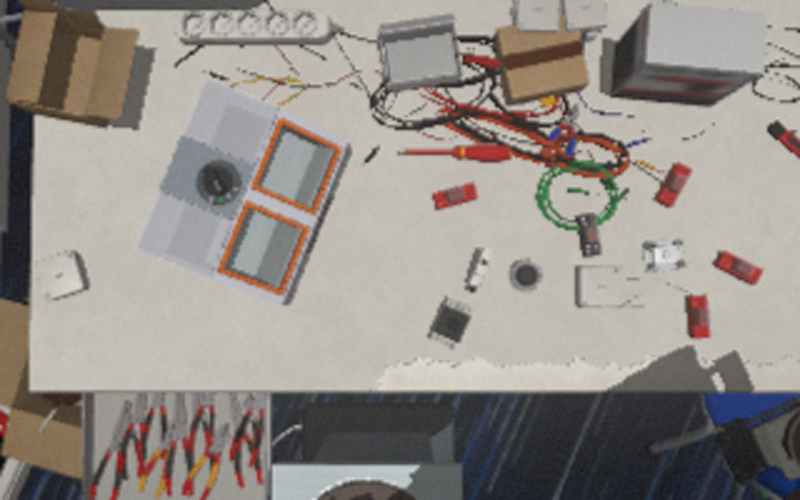

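Top view (full-picture pixels): chamber (199,179) with its two orange ports, the near one at about (205,201) and the far one at (219,166). The selector is at (187,173), breaker (291,206), contactor (281,229), sensor cap (310,210) and junction box A (340,214).

Relay-shaped candidates, top view: red at (282,178), (369,174), (395,207) and (379,226), plus one black-socketed with orange inside at (335,194), which is (258,281) in the side view. Only the black one beside junction box A fits, so I'll confirm it and the breaker in one enlarged crop.

Run:
```python
from cell import *
import cv2,numpy as np
out={}
for n in ("side","top"):
    im=get_image(n); out[n]=im
    for q in ("breaker","relay","selector","sensor_cap"):
        for d in silhouettes(q,n):
            print(n,q,round(d["p"],2),np.round(d["pixel"]).tolist(),int(d["mask"].sum()))
np.savez("im0.npz",**out)
s=lambda im,x,y,w,h,f:cv2.resize(im[y:y+h,x:x+w,::-1],(f*w,f*h),interpolation=cv2.INTER_NEAREST)
a=s(out["side"],205,210,80,84,7);b=s(out["top"],280,175,80,60,5)[:,:400]
c=s(out["top"],165,150,40,40,7)
cv=np.zeros((588,780,3),np.uint8);cv[:,:390]=cv2.resize(a,(390,410))[:0].sum() if 0 else 0
a=s(out["side"],205,210,76,84,5);cv[:420,:380]=a
cv[:300,380:780]=b;cv[300:580,380:660]=c
cv2.imwrite("pics/z.png",cv)
```

```text
side breaker 0.58 [246.0, 233.0] 287
side relay 0.9 [287.0, 327.0] 383
side relay 0.85 [260.0, 285.0] 284
side relay 0.8 [210.0, 336.0] 370
side relay 0.58 [236.0, 360.0] 389
side relay 0.53 [279.0, 228.0] 180
side selector 0.62 [282.0, 134.0] 125
side selector 0.46 [247.0, 320.0] 425
side sensor_cap 0.6 [237.0, 257.0] 278
top breaker 0.49 [291.0, 203.0] 90
top relay 0.64 [376.0, 224.0] 112
top relay 0.52 [394.0, 207.0] 153
top relay 0.41 [334.0, 194.0] 135
top sensor_cap 0.55 [291.0, 204.0] 118
top sensor_cap 0.48 [313.0, 211.0] 135
```

View pics/z.png

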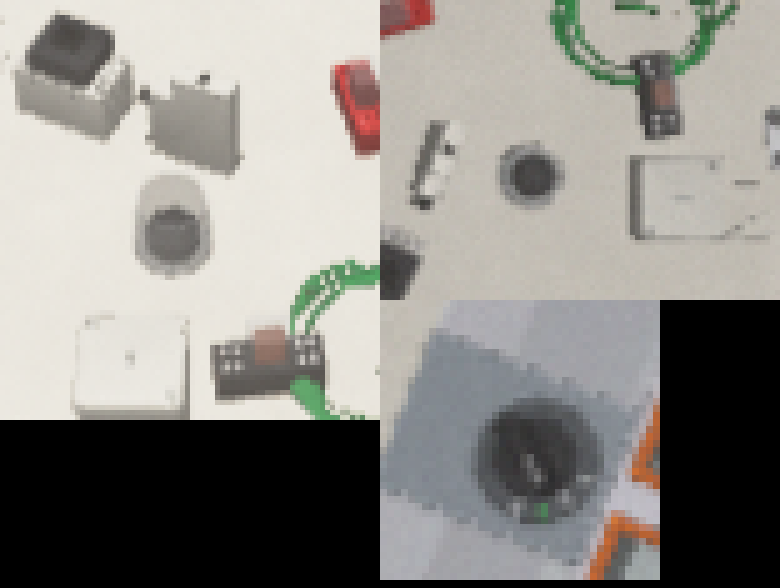

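The crop confirms the relay: black socket, orange inside a clear cover, at top (336,194) and side (258,281). The breaker is at top (291,206) and side (243,233), with its toggle pointing at the contactor. The selector bar is at top (186,172), and the green mark is just below its disc at about (188,180). Next I'll fit the models to both views.

```bash
cat > h.py <<'E'
import numpy as np,cv2
from cell import *
from scipy.optimize import minimize
C={n:camera_params(n) for n in("side","top")}
def proj(n,P):
    c=C[n];f=192/np.tan(np.radians(c["vertical_fov"])/2);Q=(np.asarray(P)-c["T"][:3,3])@c["T"][:3,:3]
    return np.c_[c["cx"]+f*Q[:,0]/Q[:,2],c["cy"]+f*Q[:,1]/Q[:,2]]
def box(x0,x1,y0,y1,z0,z1): return np.array([[x,y,z] for x in(x0,x1) for y in(y0,y1) for z in(z0,z1)])/1e3
def place(P,p): c,s=np.cos(p[2]),np.sin(p[2]); return P@np.array([[c,s,0],[-s,c,0],[0,0,1]])+[p[0],p[1],0]
def soft(n,hulls,holes=(),S=8):
    m=np.zeros((384*S,512*S),np.uint8)
    for v,L in((1,hulls),(0,holes)):
        for H in L: cv2.fillConvexPoly(m,cv2.convexHull(np.round((proj(n,H)+.5)*S-.5).astype(np.int32)),v)
    return cv2.resize(m.astype(np.float32),(512,384),interpolation=cv2.INTER_AREA)
u=np.array([np.cos(np.radians(32)),0,np.sin(np.radians(32))]);nn=np.array([-u[2],0,u[0]])
def portpt(k,x,y,z): # port frame -> chamber frame (k=+1 near)
    return np.array([-.06,.068*k,.135])+np.array([x*u+y*np.array([0,1,0])+z*nn]).reshape(3)
BR=[box(-8,36,-8.5,8.5,0,86),box(-26,-8,-8.5,8.5,20,65)]
RE=[box(-35,35,-14,14,0,26),box(-14,14,-10,10,26,54)]
def fit(M,model,p0,w=None):
    def cost(p): return sum(np.abs(soft(n,*model(p))-M[n])[roi[n]].sum() for n in M)
    roi={n:(slice(None),slice(None)) for n in M}
    s0=np.array([p0+np.r_[d] for d in ([0,0,0],[.02,0,0],[0,.02,0],[0,0,.2])])
    for _ in range(2):
        r=minimize(cost,s0[0],method="Nelder-Mead",options=dict(initial_simplex=s0,xatol=1e-4,fatol=.05,maxiter=150)); s0=s0-s0[0]; s0=s0/3+r.x
    return r.x,r.fun
def rim(p):
    H=[];O=[]
    for k in(1,-1):
        for L,s in((H,.058),(O,.05)): L.append(place(np.array([portpt(k,a,b,.004) for a in(-s,s) for b in(-s,s)]),p))
    return H,O
E
cat > m.py <<'E'
from h import *
I=np.load("im0.npz")
M={}
for n in I:
    h=cv2.cvtColor(I[n],cv2.COLOR_RGB2HSV);m=(abs(h[...,0].astype(int)-11)<7)&(h[...,1]>150)&(h[...,2]>110)
    z=np.zeros_like(m);a=(slice(130,230),slice(180,245)) if n=="top" else (slice(130,190),slice(225,310));z[a]=m[a];M[n]=z.astype(np.float32)
print({n:M[n].sum() for n in M})
ch,e=fit(M,rim,np.array([.53,.14,np.pi/2-.35]));print("chamber",ch,np.degrees(ch[2]),e)
for n in M: print(n,fit({n:M[n]},rim,ch))
res={"ch":ch}
for q,mod,p0,pix in(("breaker",BR,[.47,-.2,-.45],{"side":(245,232),"top":(291,205)}),("relay",RE,[.52,-.38,0],{"side":(259,283),"top":(335,194)})):
    K={n:[] for n in C}
    for rep in range(3):
        for n in C:
            get_image(n)
            for d in silhouettes(q,n):
                if np.hypot(*(np.array(d["pixel"])-pix[n]))<7 and d["mask"].sum()<450: K[n].append(d["mask"].astype(np.float32))
    print(q,{n:[int(m.sum()) for m in K[n]] for n in K})
    K={n:np.mean(K[n],0) for n in K if K[n]}
    f=lambda p:([place(b,p) for b in mod],)
    r,e=fit(K,f,np.array(p0));print(q,r,np.degrees(r[2]),e); res[q]=r
    for n in K: print("  ",n,fit({n:K[n]},f,r))
np.savez("res.npz",**res)
E
python3 m.py
```

```text
{'side': np.float32(239.0), 'top': np.float32(288.0)}
chamber [0.58841534 0.18246549 1.18723251] 68.02341197646498 386.234375
side (array([0.58803316, 0.17978049, 1.18825366]), np.float64(189.40625))
top (array([0.58837138, 0.18249701, 1.18812681]), np.float64(185.875))
breaker {'side': [323, 319, 313], 'top': [91]}
breaker [ 0.4706487  -0.18651411 -0.40033919] -22.937745919009842 40.697914123535156
   side (array([ 0.47068865, -0.18638398, -0.3957899 ]), np.float64(21.546875))
   top (array([ 0.46710047, -0.18534026, -0.41045786]), np.float64(12.671875))
relay {'side': [289, 251, 285], 'top': [133, 122]}
relay [ 0.53049603 -0.3712277   0.14481882] 8.297507014015535 74.54166412353516
   side (array([ 0.53021828, -0.36802625,  0.18103503]), np.float64(46.963539123535156))
   top (array([ 0.53062381, -0.37277489,  0.13658859]), np.float64(15.859375))
```

```bash
cat > ov.py <<'E'
from h import *
I=np.load("im0.npz");R=np.load("res.npz")
def draw(n,x,y,w,h,f):
    im=cv2.resize(I[n][y:y+h,x:x+w,::-1],(f*w,f*h),interpolation=cv2.INTER_CUBIC)
    def poly(P,c):
        q=np.round((proj(n,P)-[x,y]+.5)*f).astype(np.int32);cv2.polylines(im,[q],True,c,1)
    H,O=rim(R["ch"])
    for P in H+O: poly(P[[0,1,3,2]],(255,255,0))
    c=R["ch"];poly(place(np.array([[-.114,-.14,.101],[-.114,.14,.101],[-.114,.14,0],[-.114,-.14,0]]),c),(0,255,0))
    poly(place(np.array([[-.006,-.14,.173],[-.006,.14,.173],[.1145,.14,.173],[.1145,-.14,.173]]),c),(0,255,0))
    for q,mod in(("breaker",BR),("relay",RE)):
        for b in mod:
            b=place(b,R[q]);poly(b[[0,4,6,2]],(0,0,255));poly(b[[1,5,7,3]],(255,0,255))
    return im
a=draw("side",205,120,110,180,3);b=draw("top",150,130,200,100,2)
a=draw("side",205,115,110,185,3)
t1=draw("top",150,130,105,100,4);t2=draw("top",275,170,75,60,4)
cv=np.zeros((600,752,3),np.uint8);cv[:555,:330]=a;cv[:400,330:750]=t1;cv[400:600,330:630]=t2[:200]
cv2.imwrite("pics/ov.png",cv)
E
python3 ov.py
```

```text
(no output)
```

View pics/ov.png

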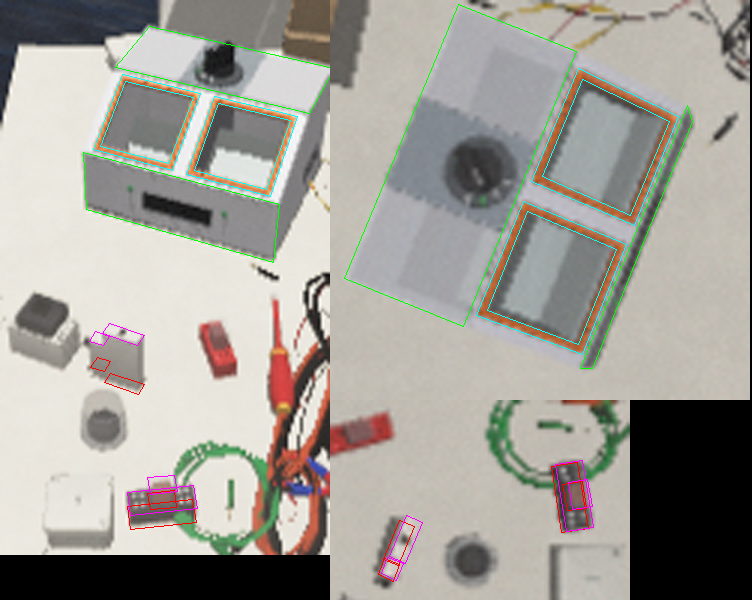

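Models overlay well: the chamber's yaw is 68.0°, and the breaker and relay outlines match in both views. Next I'll write the move calculator and go for the relay first.

```bash
cat > t.py <<'E'
import sys;from h import *
from scipy.spatial.transform import Rotation as Ro
R=np.load("res.npz");ch=R["ch"]
def down(yaw): x=np.array([np.cos(yaw),np.sin(yaw),0]);z=np.array([0,0,-1.]);return np.c_[x,np.cross(z,x),z]
def inport(k,x,y,z):
    p=place(portpt(k,x,y,z)[None],ch)[0];o=place(np.zeros((1,3)),ch)[0]
    X=place(u[None],ch)[0]-o;Z=-(place(nn[None],ch)[0]-o);return p,np.c_[X,np.cross(Z,X),Z]
def cmd(p,Q,lab=""):
    s=observe();A=Ro.from_rotvec(s["ee_rot"]).as_matrix()
    print(lab,"shift",np.round(A.T@(p-s["position"]),4).tolist(),"turn",np.round(Ro.from_matrix(A.T@Q).as_rotvec(),4).tolist(),"| target",np.round(p,3).tolist())
def st():
    s=observe();print("t",round(s["clock"],2),"pos",np.round(s["position"],4),"q",np.round(s["joints"],2),"F",np.round(s["force"],1),"w",round(s["width"]*92,1),"g",round(s["gripper_force"],1))
def onpart(q,lx,z,flip=0):
    r=R[q];p=place(np.array([[lx,0,z]]),r)[0];return p,down(r[2]+flip*np.pi)
E
python3 - <<'E'
from t import *
st()
cmd(*onpart("relay",0,.13),"pre")
cmd(*onpart("relay",0,.030),"grasp")
E
```

```text
t 2.6 pos [ 0.2519 -0.572   0.2267] q [ 1.05  0.43  0.02  1.57 -0.01  1.13 -0.08] F [ 0.   0.1 -0.7] w 91.9 g 0.0
pre shift [0.3359, -0.0715, 0.0967] turn [0.0, -0.0, 0.27] | target [0.53, -0.371, 0.13]
grasp shift [0.3359, -0.0715, 0.1967] turn [0.0, -0.0, 0.27] | target [0.53, -0.371, 0.03]
```

>>> jog_arm(
  motion=[
    [[0.336, -0.0715, 0.03, 0, 0, 0.27, -0.3], [0.336, -0.0715, 0.03, 0, 0, 0.27, -0.3], [0.336, -0.0715, 0.03, 0, 0, 0.27, -0.3], [0.336, -0.0715, 0.03, 0, 0, 0.27, -0.3], [0.336, -0.0715, 0.03, 0, 0, 0.27, -0.3], [0.336, -0.0715, 0.03, 0, 0, 0.27, -0.3], [0.336, -0.0715, 0.03, 0, 0, 0.27, -0.3], [0.336, -0.0715, 0.03, 0, 0, 0.27, -0.3], [0.336, -0.0715, 0.097, 0, 0, 0.27, -0.3], [0.336, -0.0715, 0.097, 0, 0, 0.27, -0.3]],
  ],
)

```text
clock: 3.43
position: [0.5341, -0.3677, 0.1285]
ee_rot: [-3.132, -0.236, -0.004]
force: [-0.6, -0.6, -0.5]
width: 0.65
gripper_force: 0.0
```

Run:
```python
from t import *
st();cmd(*onpart("relay",0,.030),"grasp")
```

```text
t 3.43 pos [ 0.5341 -0.3677  0.1285] q [ 0.52  0.56  0.    1.62 -0.    0.96 -0.9 ] F [-0.6 -0.6 -0.5] w 59.8 g 0.0
grasp shift [-0.0044, 0.003, 0.0985] turn [-0.0003, -0.0027, 0.0056] | target [0.53, -0.371, 0.03]
```

>>> jog_arm(
  motion=[
    [[0, 0, 0.03, 0, 0, 0, -0.3], [0, 0, 0.06, 0, 0, 0, -0.3], [0, 0, 0.09, 0, 0, 0, -0.3], [0, 0, 0.1, 0, 0, 0, -0.3], [0, 0, 0.1, 0, 0, 0, -0.3], [0, 0, 0.1, 0, 0, 0, -0.3]],
  ],
)

```text
clock: 3.93
position: [0.5308, -0.3715, 0.0303]
ee_rot: [3.133, 0.227, -0.0]
force: [0.5, -0.2, 0.6]
width: 0.649
gripper_force: 0.0
```

Run:
```python
from t import *
st();cmd(*onpart("relay",0,.030),"grasp")
im=get_image("side")[250:310,225:305,::-1];im2=get_image("top")[165:225,305:365,::-1]
cv2.imwrite("pics/g1.png",np.hstack([cv2.resize(a,None,fx=5,fy=5,interpolation=cv2.INTER_CUBIC) for a in(im,im2)]))
```

```text
t 3.93 pos [ 0.5308 -0.3715  0.0303] q [ 0.53  0.67  0.    1.7  -0.    0.77 -0.9 ] F [ 0.5 -0.2  0.6] w 59.7 g 0.0
grasp shift [-0.0003, -0.0003, 0.0003] turn [0.0, 0.0, -0.0003] | target [0.53, -0.371, 0.03]
```

View pics/g1.png

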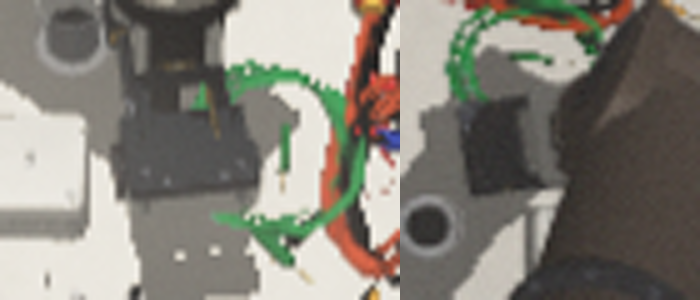

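The gripper stands over the relay and hides it in both views, so I'll close and lift.

>>> jog_arm(
  motion=[
    [[0, 0, 0, 0, 0, 0, 1], [0, 0, 0, 0, 0, 0, 1], [0, 0, 0, 0, 0, 0, 1], [0, 0, 0, 0, 0, 0, 1], [0, 0, 0, 0, 0, 0, 1], [0, 0, 0, 0, 0, 0, 1], [0, 0, 0, 0, 0, 0, 1]],
  ],
  force=20,
)

```text
clock: 4.62
position: [0.5305, -0.3712, 0.0297]
ee_rot: [-3.133, -0.227, 0.0]
force: [0.2, 1.0, 2.0]
width: 0.226
gripper_force: 20.0
```

>>> jog_arm(
  motion=[
    [[0, 0, -0.02, 0, 0, 0, 1], [0, 0, -0.05, 0, 0, 0, 1], [0, 0, -0.09, 0, 0, 0, 1], [0, 0, -0.13, 0, 0, 0, 1], [0, 0, -0.17, 0, 0, 0, 1], [0, 0, -0.21, 0, 0, 0, 1], [0, 0, -0.25, 0, 0, 0, 1], [0, 0, -0.27, 0, 0, 0, 1], [0, 0, -0.27, 0, 0, 0, 1], [0, 0, -0.27, 0, 0, 0, 1]],
  ],
)

```text
clock: 5.45
position: [0.531, -0.3715, 0.3009]
ee_rot: [3.132, 0.227, 0.003]
force: [0.1, 0.5, -0.4]
width: 0.227
gripper_force: 20.0
```

Run:
```python
from t import *
st()
I={n:get_image(n) for n in C};np.savez("im1.npz",**I)
s=observe();p=[s["position"]]
print({n:proj(n,p) for n in C})
cmd(*inport(-1,-.007,0,.15),"pre")
cmd(*inport(-1,-.007,0,-.040),"final")
x,y=proj("side",p)[0].astype(int)
cv2.imwrite("pics/g2.png",cv2.resize(I["side"][y-35:y+35,x-40:x+40,::-1],None,fx=7,fy=7,interpolation=cv2.INTER_CUBIC))
```

```text
t 5.45 pos [ 0.531  -0.3715  0.3009] q [ 0.52  0.43  0.02  1.4  -0.01  1.31 -0.89] F [ 0.1  0.5 -0.4] w 20.9 g 20.0
{'side': array([[259.21794011, 220.64701293]]), 'top': array([[351.06076947, 188.18365596]])}
pre shift [0.1232, -0.3791, 0.04] turn [0.2886, 0.5074, -1.0149] | target [0.597, 0.022, 0.258]
final shift [0.1742, -0.4658, 0.2012] turn [0.2886, 0.5074, -1.0149] | target [0.635, 0.116, 0.097]
```

View pics/g2.png

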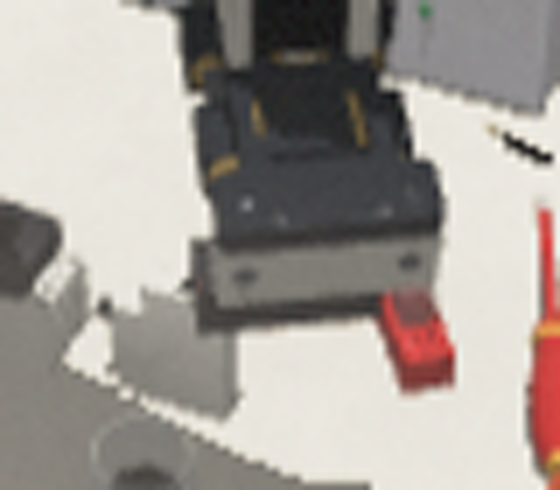

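>>> jog_arm(
  motion=[
    [[0.025, -0.076, 0.008, 0.058, 0.1015, -0.203, 1], [0.05, -0.152, 0.016, 0.115, 0.203, -0.406, 1], [0.05, -0.152, 0.016, 0.115, 0.203, -0.406, 1], [0.05, -0.152, 0.016, 0.115, 0.203, -0.406, 1], [0.074, -0.227, 0.024, 0.173, 0.304, -0.609, 1], [0.099, -0.303, 0.032, 0.231, 0.406, -0.812, 1], [0.123, -0.379, 0.04, 0.2886, 0.5074, -1.0149, 1], [0.123, -0.379, 0.04, 0.2886, 0.5074, -1.0149, 1], [0.123, -0.379, 0.04, 0.2886, 0.5074, -1.0149, 1], [0.123, -0.379, 0.04, 0.2886, 0.5074, -1.0149, 1]],
  ],
)

```text
clock: 6.38
position: [0.5961, 0.0244, 0.2576]
ee_rot: [-2.277, -1.547, -0.656]
force: [0.0, 0.8, -1.0]
width: 0.225
gripper_force: 20.0
```

Run:
```python
from t import *
st()
cmd(*inport(-1,-.007,0,.15),"pre")
# predicted socket corners in the lifted picture
s=np.array([.531,-.3715]);P=place(box(-35,35,-14,14,-30,-4)+[0,0,.3009],[.531,-.3715,.1448])
print(np.round((proj("side",P)-[219,185])*7).tolist())
```

```text
t 6.38 pos [0.5961 0.0244 0.2576] q [ 0.55  0.38 -0.47  1.77 -0.47  0.94  0.01] F [ 0.   0.8 -1. ] w 20.7 g 20.0
pre shift [-0.001, 0.0017, -0.0016] turn [-0.0031, -0.0024, 0.0053] | target [0.597, 0.022, 0.258]
[[196.0, 336.0], [195.0, 289.0], [188.0, 282.0], [187.0, 235.0], [380.0, 320.0], [383.0, 272.0], [368.0, 266.0], [370.0, 219.0]]
```

>>> jog_arm(
  motion=[
    [[0, 0, 0, 0, 0, 0, 1], [0, 0, 0.03, 0, 0, 0, 1], [0, 0, 0.06, 0, 0, 0, 1], [0, 0, 0.085, 0, 0, 0, 1], [0, 0, 0.1, 0, 0, 0, 1], [0, 0, 0.1, 0, 0, 0, 1], [0, 0, 0.1, 0, 0, 0, 1], [0, 0, 0.1, 0, 0, 0, 1]],
  ],
)

```text
clock: 7.05
position: [0.6177, 0.0697, 0.175]
ee_rot: [-2.286, -1.542, -0.656]
force: [-0.3, 0.8, -0.4]
width: 0.226
gripper_force: 20.0
```

Run:
```python
from t import *
st()
cmd(*inport(-1,-.007,0,.05),"here")
cmd(*inport(-1,-.007,0,-.04),"final")
a=get_image("side");b=get_image("top");np.savez("im2.npz",side=a,top=b)
cv2.imwrite("pics/g3.png",np.hstack([cv2.resize(i[...,::-1],None,fx=5,fy=5,interpolation=cv2.INTER_CUBIC) for i in(a[110:190,225:305],b[130:210,180:260])]))
```

```text
t 7.05 pos [0.6177 0.0697 0.175 ] q [ 0.46  0.49 -0.49  1.84 -0.47  0.72 -0.01] F [-0.3  0.8 -0.4] w 20.8 g 20.0
here shift [0.0003, -0.0013, 0.0018] turn [0.0024, 0.0008, 0.0001] | target [0.617, 0.071, 0.174]
final shift [0.0004, -0.0016, 0.0918] turn [0.0024, 0.0008, 0.0001] | target [0.635, 0.116, 0.097]
```

View pics/g3.png

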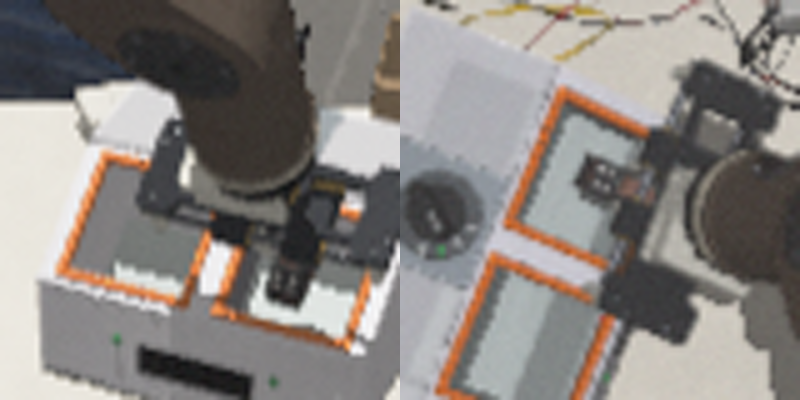

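The relay's socket hangs centred over the far port in both views, at side (283,166) and top (220,166). Going in.

>>> jog_arm(
  motion=[
    [[0, -0.001, 0.02, 0, 0, 0, 1], [0, -0.0015, 0.04, 0, 0, 0, 1], [0, -0.0015, 0.06, 0, 0, 0, 1], [0, -0.0015, 0.075, 0, 0, 0, 1], [0, -0.0015, 0.085, 0, 0, 0, 1], [0, -0.0015, 0.085, 0, 0, 0, 1], [0, -0.0015, 0.085, 0, 0, 0, 1], [0, -0.0015, 0.085, 0, 0, 0, 1]],
  ],
)

```text
clock: 7.82
position: [0.6339, 0.112, 0.1038]
ee_rot: [-2.286, -1.543, -0.658]
force: [0.6, -0.1, -0.7]
width: 0.231
gripper_force: 20.0
```

>>> jog_arm(
  motion=[
    [[0, 0, 0.001, 0, 0, 0, 1], [0, 0, 0.002, 0, 0, 0, 1], [0, 0, 0.003, 0, 0, 0, 1], [0, 0, 0.003, 0, 0, 0, 1]],
  ],
)

```text
clock: 8.15
position: [0.6339, 0.1142, 0.1004]
ee_rot: [-2.285, -1.543, -0.657]
force: [-0.9, -0.4, -0.9]
width: 0.229
gripper_force: 20.0
```

Run:
```python
from t import *
st()
cmd(*inport(-1,-.007,0,-.04),"final")
```

```text
t 8.15 pos [0.6339 0.1142 0.1004] q [ 0.38  0.61 -0.5   1.88 -0.47  0.54 -0.01] F [-0.9 -0.4 -0.9] w 21.0 g 20.0
final shift [-0.0003, 0.0003, 0.0034] turn [0.0023, 0.0004, 0.0013] | target [0.635, 0.116, 0.097]
```

>>> jog_arm(
  motion=[
    [[0, 0, 0.001, 0, 0, 0, 1], [0, 0, 0.002, 0, 0, 0, 1], [0, 0, 0.002, 0, 0, 0, 1]],
  ],
)

```text
clock: 8.4
position: [0.6341, 0.1154, 0.0984]
ee_rot: [-2.285, -1.543, -0.656]
force: [-0.4, -0.2, 0.0]
width: 0.231
gripper_force: 20.0
```

>>> jog_arm(
  motion=[
    [[0, 0, 0.001, 0, 0, 0, 1], [0, 0, 0.001, 0, 0, 0, 1], [0, 0, 0.001, 0, 0, 0, 1]],
  ],
)

```text
clock: 8.65
position: [0.6344, 0.1159, 0.0976]
ee_rot: [-2.285, -1.543, -0.656]
force: [0.2, -0.7, -0.4]
width: 0.227
gripper_force: 20.0
```

>>> jog_arm(
  motion=[
    [[0, 0, 0.001, 0, 0, 0, 1], [0, 0, 0.001, 0, 0, 0, 1], [0, 0, 0.001, 0, 0, 0, 1]],
  ],
)

```text
clock: 8.9
position: [0.6347, 0.116, 0.0972]
ee_rot: [-2.285, -1.543, -0.657]
force: [-2.3, -3.7, 5.0]
width: 0.227
gripper_force: 20.0
```

Contact at the expected depth. Releasing and withdrawing along the port axis.

>>> jog_arm(
  motion=[
    [[0, 0, -0.001, 0, 0, 0, 0.5], [0, 0, -0.001, 0, 0, 0, 0.2], [0, 0, -0.001, 0, 0, 0, 0.13], [0, 0, -0.001, 0, 0, 0, 0.13], [0, 0, -0.001, 0, 0, 0, 0.13], [0, 0, -0.001, 0, 0, 0, 0.13]],
  ],
)

```text
clock: 9.4
position: [0.6344, 0.1159, 0.0976]
ee_rot: [-2.285, -1.543, -0.657]
force: [-0.1, 0.7, -0.3]
width: 0.433
gripper_force: 0.0
```

>>> jog_arm(
  motion=[
    [[0, 0, -0.02, 0, 0, 0, 0.13], [0, 0, -0.05, 0, 0, 0, 0.13], [0, 0, -0.09, 0, 0, 0, 0.13], [0, 0, -0.13, 0, 0, 0, 0.13], [0, 0, -0.17, 0, 0, 0, 0.13], [0, 0, -0.21, 0, 0, 0, 0.13], [0, 0, -0.25, 0, 0, 0, 0.13], [0, 0, -0.28, 0, 0, 0, 0.13], [0, 0, -0.28, 0, 0, 0, 0.13], [0, 0, -0.28, 0, 0, 0, 0.13]],
  ],
)

```text
clock: 10.23
position: [0.5791, -0.0227, 0.3366]
ee_rot: [-2.288, -1.543, -0.66]
force: [-0.7, 1.0, -0.4]
width: 0.438
gripper_force: 0.0
```

Run:
```python
from t import *
st()
cmd(*onpart("breaker",.010,.30,1),"pre")
a=get_image("side");b=get_image("top");np.savez("im3.npz",side=a,top=b)
cv2.imwrite("pics/g4.png",np.hstack([cv2.resize(i[...,::-1],None,fx=5,fy=5,interpolation=cv2.INTER_CUBIC) for i in(a[110:190,225:305],b[130:210,180:260])]))
```

```text
t 10.23 pos [ 0.5791 -0.0227  0.3366] q [ 0.63  0.3  -0.45  1.66 -0.46  1.14  0.01] F [-0.7  1.  -0.4] w 40.3 g 0.0
pre shift [-0.1828, -0.029, -0.0711] turn [0.4372, -0.435, -1.5105] | target [0.48, -0.19, 0.3]
```

View pics/g4.png

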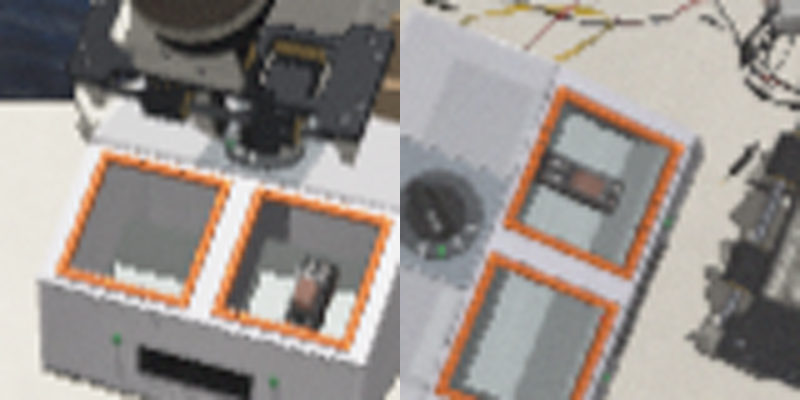

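The relay stands centred in the far bay, at side (287,168) and top (217,167). Next, the breaker.

>>> jog_arm(
  motion=[
    [[-0.183, -0.029, -0.071, 0.4372, -0.435, -1.5105, -0.3], [-0.183, -0.029, -0.071, 0.4372, -0.435, -1.5105, -0.3], [-0.183, -0.029, -0.071, 0.4372, -0.435, -1.5105, -0.3], [-0.183, -0.029, -0.071, 0.4372, -0.435, -1.5105, -0.3], [-0.183, -0.029, -0.071, 0.4372, -0.435, -1.5105, -0.3], [-0.183, -0.029, -0.071, 0.4372, -0.435, -1.5105, -0.3], [-0.183, -0.029, -0.071, 0.4372, -0.435, -1.5105, -0.3], [-0.183, -0.029, -0.071, 0.4372, -0.435, -1.5105, -0.3], [-0.183, -0.029, -0.071, 0.4372, -0.435, -1.5105, -0.3], [-0.183, -0.029, -0.071, 0.4372, -0.435, -1.5105, -0.3]],
  ],
)

```text
clock: 11.17
position: [0.4795, -0.1882, 0.2969]
ee_rot: [-1.11, -2.843, -0.182]
force: [-0.6, 0.2, -0.6]
width: 0.649
gripper_force: 0.0
```

Run:
```python
from t import *
st();cmd(*onpart("breaker",.010,.30,1),"pre")
```

```text
t 11.17 pos [ 0.4795 -0.1882  0.2969] q [ 0.77  0.32 -0.55  1.63  0.03  1.31  1.06] F [-0.6  0.2 -0.6] w 59.7 g 0.0
pre shift [-0.0014, -0.0011, -0.0034] turn [0.1006, -0.1067, -0.3433] | target [0.48, -0.19, 0.3]
```

>>> jog_arm(
  motion=[
    [[-0.001, -0.001, -0.003, 0.1006, -0.1067, -0.3433, -0.3], [-0.001, -0.001, -0.003, 0.1006, -0.1067, -0.3433, -0.3], [-0.001, -0.001, -0.003, 0.1006, -0.1067, -0.3433, -0.3], [-0.001, -0.001, -0.003, 0.1006, -0.1067, -0.3433, -0.3], [-0.001, -0.001, -0.003, 0.1006, -0.1067, -0.3433, -0.3], [-0.001, -0.001, -0.003, 0.1006, -0.1067, -0.3433, -0.3], [-0.001, -0.001, -0.003, 0.1006, -0.1067, -0.3433, -0.3]],
  ],
)

```text
clock: 11.75
position: [0.4795, -0.1918, 0.3005]
ee_rot: [-0.642, -3.075, -0.002]
force: [-0.2, 0.3, -0.0]
width: 0.648
gripper_force: 0.0
```

Run:
```python
from t import *
st();cmd(*onpart("breaker",.010,.058,1),"grasp")
```

```text
t 11.75 pos [ 0.4795 -0.1918  0.3005] q [ 0.76  0.26 -0.6   1.68  0.16  1.24  1.28] F [-0.2  0.3 -0. ] w 59.6 g 0.0
grasp shift [0.0001, 0.001, 0.2425] turn [0.0015, -0.0005, -0.0116] | target [0.48, -0.19, 0.058]
```

>>> jog_arm(
  motion=[
    [[0, 0.001, 0.04, 0, 0, -0.01, -0.3], [0, 0.001, 0.08, 0, 0, -0.01, -0.3], [0, 0.001, 0.12, 0, 0, -0.01, -0.3], [0, 0.001, 0.16, 0, 0, -0.01, -0.3], [0, 0.001, 0.19, 0, 0, -0.01, -0.3], [0, 0.001, 0.215, 0, 0, -0.01, -0.3], [0, 0.001, 0.235, 0, 0, -0.01, -0.3], [0, 0.001, 0.2425, 0, 0, -0.01, -0.3], [0, 0.001, 0.2425, 0, 0, -0.01, -0.3], [0, 0.001, 0.2425, 0, 0, -0.01, -0.3]],
  ],
)

```text
clock: 12.58
position: [0.4806, -0.1906, 0.059]
ee_rot: [0.624, 3.078, 0.001]
force: [-0.1, 0.3, 0.2]
width: 0.651
gripper_force: 0.0
```

Run:
```python
from t import *
st();cmd(*onpart("breaker",.010,.058,1),"grasp")
```

```text
t 12.58 pos [ 0.4806 -0.1906  0.059 ] q [ 0.65  0.53 -0.51  1.98  0.38  0.72  1.08] F [-0.1  0.3  0.2] w 59.9 g 0.0
grasp shift [0.0008, -0.0001, 0.001] turn [0.0008, 0.0009, 0.0006] | target [0.48, -0.19, 0.058]
```

>>> jog_arm(
  motion=[
    [[0, 0, 0, 0, 0, 0, 1], [0, 0, 0, 0, 0, 0, 1], [0, 0, 0, 0, 0, 0, 1], [0, 0, 0, 0, 0, 0, 1], [0, 0, 0, 0, 0, 0, 1], [0, 0, 0, 0, 0, 0, 1], [0, 0, 0, 0, 0, 0, 1]],
  ],
  force=25,
)

```text
clock: 13.17
position: [0.4804, -0.1904, 0.0589]
ee_rot: [0.622, 3.078, 0.0]
force: [0.2, 0.6, 0.2]
width: 0.196
gripper_force: 2.4
```

>>> jog_arm(
  motion=[
    [[0, 0, 0, 0, 0, 0, 1], [0, 0, 0, 0, 0, 0, 1], [0, 0, -0.02, 0, 0, 0, 1], [0, 0, -0.05, 0, 0, 0, 1], [0, 0, -0.09, 0, 0, 0, 1], [0, 0, -0.13, 0, 0, 0, 1], [0, 0, -0.17, 0, 0, 0, 1], [0, 0, -0.21, 0, 0, 0, 1], [0, 0, -0.25, 0, 0, 0, 1], [0, 0, -0.26, 0, 0, 0, 1]],
  ],
)

```text
clock: 14.0
position: [0.4821, -0.1904, 0.3249]
ee_rot: [0.619, 3.07, -0.002]
force: [1.2, 0.0, -0.5]
width: 0.186
gripper_force: 25.0
```

Run:
```python
from t import *
st()
I={n:get_image(n) for n in C};np.savez("im4.npz",**I)
s=observe();print(s["ee_rot"])
P=place(box(-8,36,-8.5,8.5,-58,28)+[-.01,0,s["position"][2]],[*s["position"][:2],R["breaker"][2]])
x,y=proj("side",P).mean(0).astype(int)-[40,35]
im=cv2.resize(I["side"][y:y+70,x:x+80,::-1],None,fx=7,fy=7,interpolation=cv2.INTER_CUBIC)
q=np.round((proj("side",P)-[x,y]+.5)*7).astype(np.int32)
for k in([0,4,6,2],[1,5,7,3]):cv2.polylines(im,[q[k]],True,(0,0,255),1)
cv2.imwrite("pics/g5.png",im)
cmd(*inport(1,-.015,0,.17),"pre")
```

```text
t 14.0 pos [ 0.4821 -0.1904  0.3249] q [ 0.77  0.25 -0.62  1.64  0.15  1.29  1.3 ] F [ 1.2  0.  -0.5] w 17.1 g 25.0
[ 6.20862063e-01  3.07333527e+00 -1.11280007e-03]
pre shift [0.1118, 0.2215, 0.0493] turn [-0.4284, 0.4445, 1.5133] | target [0.464, 0.057, 0.271]
```

View pics/g5.png

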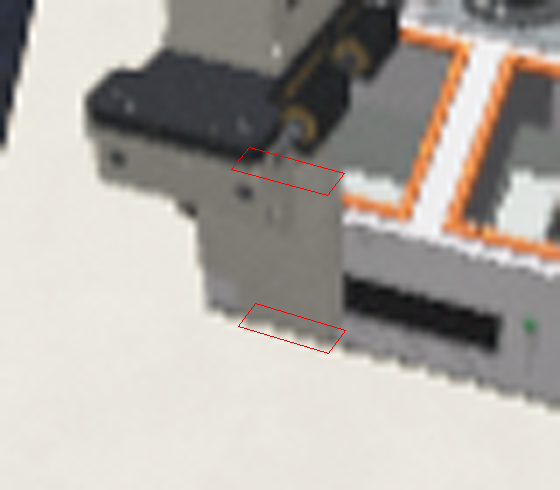

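The breaker is held (17.1 mm between the pads), but its grey side blends into the chamber front around side crop (290,260). I'll check its seat in the grip numerically from the masks.

Run:
```python
from t import *
s=observe();yaw=np.pi+R["breaker"][2]
for n in C:
    get_image(n)
    for d in silhouettes("breaker",n):
        m=d["mask"];ys,xs=np.nonzero(m);print(n,round(d["p"],2),np.round(d["pixel"]),m.sum(),"cols",xs.min(),xs.max(),"rows",ys.min(),ys.max())
    P=np.vstack([place(b-[.01,0,.058]+[0,0,s["position"][2]],[*s["position"][:2],R["breaker"][2]]) for b in BR])
    print("model",n,np.round(proj(n,P)).tolist())
# gray values along lines below the predicted bottom edge
im=get_image("side");p=proj("side",P).mean(0);print(p)
P8=proj("side",P[:8]);b=(P8[4]);
g=im.astype(int).sum(2)//3
c=int(round((P8[0,0]+P8[4,0])/2));r=int(round((P8[0,1]+P8[4,1])/2))
print(c,r);print(g[r-8:r+6,c-16:c+14])
```

```text
side 0.74 [234. 258.] 267 cols 232 247 rows 245 265
side 0.66 [245. 176.] 319 cols 233 252 rows 165 189
model side [[237.0, 186.0], [237.0, 164.0], [240.0, 183.0], [239.0, 160.0], [250.0, 190.0], [250.0, 167.0], [253.0, 187.0], [253.0, 164.0], [232.0, 179.0], [231.0, 168.0], [234.0, 176.0], [234.0, 165.0], [237.0, 181.0], [237.0, 169.0], [240.0, 178.0], [239.0, 166.0]]
top 0.6 [279. 228.] 200 cols 273 288 rows 219 238
model top [[297.0, 209.0], [300.0, 208.0], [293.0, 207.0], [295.0, 206.0], [302.0, 197.0], [305.0, 196.0], [298.0, 195.0], [300.0, 194.0], [296.0, 213.0], [297.0, 213.0], [291.0, 211.0], [293.0, 211.0], [298.0, 209.0], [299.0, 208.0], [293.0, 207.0], [295.0, 206.0]]
[240.24211082 173.96303474]
244 188
[[229 230 230 193 160 126 121 120 121 120 122 121 121 122 123 121 121 123
  122 123 123 120 120 126  90  40  30  28  47  71]
 [229 229 229 230 218 149 128 126 122 120 119 122 118 122 120 123 122 123
  122 123 122 120 120 125  92  39  31  28  31  27]
 [229 230 230 230 230 175 132 134 126 121 119 122 122 123 123 122 122 124
  124 120 123 122 119 126  91  36  32  33  31  24]

[... 675 characters left out ...]
191 177 160 134 123 120
  122 124 122 123 119 113 135 127 132 142 145 138]
 [229 228 228 227 228 228 228 228 229 230 230 229 229 229 218 190 175 159
  135 133 124 121 155 167 169 112 114 130 131 142]
 [229 228 227 226 228 228 228 228 228 229 229 230 230 229 228 228 228 218
  189 188 162 158 210 227 227 179 172 166 164 136]
 [227 228 228 227 226 227 228 227 229 229 228 228 229 229 228 228 229 228
  228 227 217 215 226 227 227 227 227 225 227 180]
 [229 227 227 228 228 226 227 228 227 229 228 229 229 228 229 229 229 229
  228 228 228 229 228 227 227 227 228 227 227 227]
 [227 227 228 228 227 227 227 228 228 229 230 230 229 229 230 229 229 228
  227 228 227 228 228 228 227 227 228 228 227 227]]
```

The mask and grey levels put the breaker's near bottom corner at side (250,190), exactly where the model has it, so its seat in the grip is right. Moving to the near port.

>>> jog_arm(
  motion=[
    [[0.112, 0.2215, 0.049, -0.4284, 0.4445, 1.5133, 1], [0.112, 0.2215, 0.049, -0.4284, 0.4445, 1.5133, 1], [0.112, 0.2215, 0.049, -0.4284, 0.4445, 1.5133, 1], [0.112, 0.2215, 0.049, -0.4284, 0.4445, 1.5133, 1], [0.112, 0.2215, 0.049, -0.4284, 0.4445, 1.5133, 1], [0.112, 0.2215, 0.049, -0.4284, 0.4445, 1.5133, 1], [0.112, 0.2215, 0.049, -0.4284, 0.4445, 1.5133, 1], [0.112, 0.2215, 0.049, -0.4284, 0.4445, 1.5133, 1], [0.112, 0.2215, 0.049, -0.4284, 0.4445, 1.5133, 1], [0.112, 0.2215, 0.049, -0.4284, 0.4445, 1.5133, 1]],
  ],
)

```text
clock: 15.18
position: [0.4623, 0.0573, 0.2685]
ee_rot: [-2.019, -1.995, -0.531]
force: [0.2, 0.2, -1.6]
width: 0.184
gripper_force: 25.0
```

Run:
```python
from t import *
st();cmd(*inport(1,-.015,0,.17),"pre")
```

```text
t 15.18 pos [0.4623 0.0573 0.2685] q [ 0.63  0.19 -0.6   1.94 -0.4   1.01  0.24] F [ 0.2  0.2 -1.6] w 16.9 g 25.0
pre shift [0.0008, 0.0023, -0.0024] turn [-0.1056, 0.1018, 0.3472] | target [0.464, 0.057, 0.271]
```

>>> jog_arm(
  motion=[
    [[0, 0.002, -0.002, -0.1056, 0.1018, 0.3472, 1], [0, 0.002, -0.002, -0.1056, 0.1018, 0.3472, 1], [0, 0.002, -0.002, -0.1056, 0.1018, 0.3472, 1], [0, 0.002, -0.002, -0.1056, 0.1018, 0.3472, 1], [0, 0.002, -0.002, -0.1056, 0.1018, 0.3472, 1], [0, 0.002, -0.002, -0.1056, 0.1018, 0.3472, 1], [0, 0.002, -0.002, -0.1056, 0.1018, 0.3472, 1]],
  ],
)

```text
clock: 15.77
position: [0.4649, 0.0567, 0.2717]
ee_rot: [-2.278, -1.554, -0.655]
force: [0.4, -0.4, -0.8]
width: 0.186
gripper_force: 25.0
```

Run:
```python
from t import *
st();cmd(*inport(1,-.015,0,.17),"pre");cmd(*inport(1,-.015,0,.068),"foot 10 out")
```

```text
t 15.77 pos [0.4649 0.0567 0.2717] q [ 0.69  0.15 -0.56  2.04 -0.59  0.93  0.11] F [ 0.4 -0.4 -0.8] w 17.1 g 25.0
pre shift [-0.0002, -0.0005, 0.0004] turn [-0.0007, 0.0018, 0.0101] | target [0.464, 0.057, 0.271]
foot 10 out shift [-0.0, -0.0004, 0.1024] turn [-0.0007, 0.0018, 0.0101] | target [0.485, 0.107, 0.185]
```

>>> jog_arm(
  motion=[
    [[0, 0, 0.03, 0, 0, 0.01, 1], [0, 0, 0.06, 0, 0, 0.01, 1], [0, 0, 0.085, 0, 0, 0.01, 1], [0, 0, 0.1025, 0, 0, 0.01, 1], [0, 0, 0.1025, 0, 0, 0.01, 1], [0, 0, 0.1025, 0, 0, 0.01, 1], [0, 0, 0.1025, 0, 0, 0.01, 1], [0, 0, 0.1025, 0, 0, 0.01, 1]],
  ],
)

```text
clock: 16.43
position: [0.4857, 0.106, 0.1857]
ee_rot: [-2.288, -1.538, -0.655]
force: [-0.1, -0.0, -0.7]
width: 0.187
gripper_force: 25.0
```

Run:
```python
from t import *
st();cmd(*inport(1,-.015,0,.068),"here");cmd(*inport(1,-.015,0,-.044),"final")
a=get_image("side");b=get_image("top");np.savez("im5.npz",side=a,top=b)
s=observe();A=Ro.from_rotvec(s["ee_rot"]).as_matrix()
# breaker frame -> tool: x=-tx, y=+ty?, z=-tz ; origin at grasp
def br(P): L=P-[.01,0,.058]; return s["position"]+ (L*[-1,1,-1])@A.T
tiles=[]
for n,i,x,y in(("side",a,205,105),("top",b,170,150)):
    im=cv2.resize(i[y:y+80,x:x+80,::-1],None,fx=5,fy=5,interpolation=cv2.INTER_CUBIC)
    for bx in BR:
        q=np.round((proj(n,br(bx))-[x,y]+.5)*5).astype(np.int32)
        cv2.polylines(im,[q[[0,4,6,2]]],True,(255,0,255),1)
    tiles.append(im)
cv2.imwrite("pics/g6.png",np.hstack(tiles))
for n in C:
    for d in silhouettes("breaker",n)[:3]:
        ys,xs=np.nonzero(d["mask"]);print(n,round(d["p"],2),np.round(d["pixel"]),len(xs),"cols",xs.min(),xs.max(),"rows",ys.min(),ys.max())
```

```text
t 16.43 pos [0.4857 0.106  0.1857] q [ 0.57  0.29 -0.61  2.13 -0.61  0.63  0.08] F [-0.1 -0.  -0.7] w 17.2 g 25.0
here shift [-0.0, -0.0014, 0.0011] turn [0.0022, 0.0011, -0.0026] | target [0.485, 0.107, 0.185]
final shift [0.0001, -0.0016, 0.1131] turn [0.0022, 0.0011, -0.0026] | target [0.507, 0.162, 0.09]
side 0.44 [252. 161.] 54 cols 246 254 rows 155 162
```

View pics/g6.png

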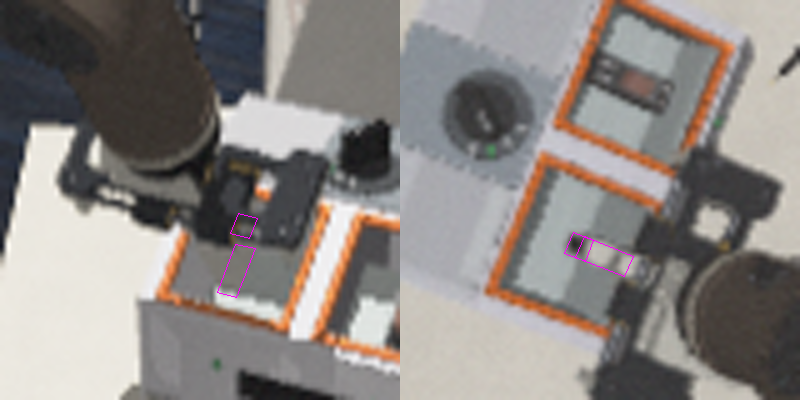

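The breaker hangs in the middle of the near port and its drawn footprint coincides with it in the top view, at about (209,201). The relay is still standing at (217,167). Going in.

>>> jog_arm(
  motion=[
    [[0, -0.0015, 0.02, 0.002, 0, 0, 1], [0, -0.0015, 0.045, 0.002, 0, 0, 1], [0, -0.0015, 0.07, 0.002, 0, 0, 1], [0, -0.0015, 0.09, 0.002, 0, 0, 1], [0, -0.0015, 0.105, 0.002, 0, 0, 1], [0, -0.0015, 0.108, 0.002, 0, 0, 1], [0, -0.0015, 0.108, 0.002, 0, 0, 1], [0, -0.0015, 0.108, 0.002, 0, 0, 1]],
  ],
)

```text
clock: 17.3
position: [0.5051, 0.1597, 0.0935]
ee_rot: [-2.286, -1.537, -0.652]
force: [0.2, 0.5, -1.2]
width: 0.185
gripper_force: 25.0
```

>>> jog_arm(
  motion=[
    [[0, 0, 0.001, 0, 0, 0, 1], [0, 0, 0.002, 0, 0, 0, 1], [0, 0, 0.002, 0, 0, 0, 1]],
  ],
)

```text
clock: 17.55
position: [0.5057, 0.1606, 0.0918]
ee_rot: [-2.287, -1.537, -0.652]
force: [0.9, 0.1, -1.2]
width: 0.184
gripper_force: 25.0
```

Run:
```python
from t import *
st();cmd(*inport(1,-.015,0,-.044),"final")
```

```text
t 17.55 pos [0.5057 0.1606 0.0918] q [ 0.43  0.5  -0.65  2.19 -0.64  0.32  0.08] F [ 0.9  0.1 -1.2] w 16.9 g 25.0
final shift [0.0005, 0.0005, 0.0027] turn [-0.0002, 0.0013, -0.0034] | target [0.507, 0.162, 0.09]
```

>>> jog_arm(
  motion=[
    [[0, 0, 0.001, 0, 0, 0, 1], [0, 0, 0.0015, 0, 0, 0, 1], [0, 0, 0.0015, 0, 0, 0, 1]],
  ],
)

```text
clock: 17.8
position: [0.5059, 0.1616, 0.0904]
ee_rot: [-2.286, -1.537, -0.652]
force: [-1.4, -2.8, 4.3]
width: 0.185
gripper_force: 25.0
```

>>> jog_arm(
  motion=[
    [[0, 0, 0.001, 0, 0, 0, 1], [0, 0, 0.001, 0, 0, 0, 1], [0, 0, 0.001, 0, 0, 0, 1]],
  ],
)

```text
clock: 18.05
position: [0.5061, 0.1616, 0.09]
ee_rot: [-2.287, -1.537, -0.652]
force: [-8.0, -10.3, 20.2]
width: 0.184
gripper_force: 25.0
```

>>> jog_arm(
  motion=[
    [[0, 0, 0.001, 0, 0, 0, 1], [0, 0, 0.001, 0, 0, 0, 1], [0, 0, 0.001, 0, 0, 0, 1]],
  ],
)

```text
clock: 18.3
position: [0.5063, 0.1619, 0.0894]
ee_rot: [-2.287, -1.537, -0.653]
force: [-10.3, -14.4, 27.1]
width: 0.184
gripper_force: 25.0
```

Firm contact. Backing off 2.5 mm, then releasing.

>>> jog_arm(
  motion=[
    [[0, 0, -0.001, 0, 0, 0, 1], [0, 0, -0.0025, 0, 0, 0, 1], [0, 0, -0.0025, 0, 0, 0, 1], [0, 0, -0.0025, 0, 0, 0, 0.6], [0, 0, -0.0025, 0, 0, 0, 0.3], [0, 0, -0.0025, 0, 0, 0, 0.2], [0, 0, -0.0025, 0, 0, 0, 0.2], [0, 0, -0.0025, 0, 0, 0, 0.2], [0, 0, -0.0025, 0, 0, 0, 0.2]],
  ],
)

```text
clock: 19.05
position: [0.5055, 0.1616, 0.0904]
ee_rot: [-2.286, -1.537, -0.651]
force: [-0.5, -0.2, 0.9]
width: 0.398
gripper_force: 0.0
```

>>> jog_arm(
  motion=[
    [[0, 0, -0.01, 0, 0, 0, 0.2], [0, 0, -0.03, 0, 0, 0, 0.2], [0, 0, -0.06, 0, 0, 0, 0.2], [0, 0, -0.09, 0, 0, 0, 0.2], [0, 0, -0.13, 0, 0, 0, 0.2], [0, 0, -0.17, 0, 0, 0, 0.2], [0, 0, -0.21, 0, 0, 0, 0.2], [0, 0, -0.25, 0, 0, 0, 0.2], [0, 0, -0.28, 0, 0, 0, 0.2], [0, 0, -0.28, 0, 0, 0, 0.2]],
  ],
)

```text
clock: 19.88
position: [0.4522, 0.0206, 0.3327]
ee_rot: [-2.293, -1.538, -0.658]
force: [1.2, -0.0, 0.7]
width: 0.403
gripper_force: 0.0
```

```bash
cat > chk.py <<'E'
from t import *
st()
I={n:get_image(n) for n in C};np.savez("im6.npz",**I)
sel=[]
for n in C:
    get_image(n)
    for q in("breaker","relay"):
        for d in silhouettes(q,n):
            ys,xs=np.nonzero(d["mask"])
            if 185<d["pixel"][0]<310 and 125<d["pixel"][1]<215: print(n,q,round(d["p"],2),np.round(d["pixel"]),len(xs),"cols",xs.min(),xs.max(),"rows",ys.min(),ys.max())
# expected: leaned breaker, flush with cheek
b=np.vstack(BR)
for n in C:
    P=[place(portpt(1,-.046+(.036-p[0]),p[1],-.102+p[2])[None],ch)[0] for p in b];q=proj(n,P);print(n,"breaker flush: cols",q[:,0].min().round(1),q[:,0].max().round(1),"rows",q[:,1].min().round(1),q[:,1].max().round(1))
    g=proj(n,place(np.array([[.035,0,.217]]),ch));print("selector axis top",n,g.round(1))
E
python3 chk.py
python3 - <<'E'
from t import *
# bar angle: rectify top view at z=217mm about the selector axis in chamber axes, averaged over pictures
I=[np.load(f"im{k}.npz")["top"] for k in(0,3,6)]
g=np.mean([i.astype(float).mean(2) for i in I],0).astype(np.float32)
N=57;r=np.linspace(-.028,.028,N);X,Y=np.meshgrid(r,r,indexing="ij")
q=proj("top",place(np.c_[X.ravel()+.035,Y.ravel(),0*X.ravel()+.217],ch)).astype(np.float32)
Z=cv2.remap(g,q[:,0].reshape(N,N),q[:,1].reshape(N,N),cv2.INTER_CUBIC)
best=[]
for a in np.arange(-10,60,4):
    t=np.radians(a);d=np.array([-np.cos(t),np.sin(t)]) # pointer: -x turned clockwise -> +y (near robot)
    al=X*d[0]+Y*d[1];ac=-X*d[1]+Y*d[0]
    ins=(abs(al)<.019)&(abs(ac)<.006);rg=(np.hypot(X,Y)<.0185)&~ins
    best.append((round(float(Z[rg].mean()-Z[ins].mean()),2),int(a)))
print(best)
print(Z[::4,::4].astype(int))
E
```

```text
t 19.88 pos [0.4522 0.0206 0.3327] q [ 0.77  0.07 -0.53  1.94 -0.58  1.12  0.12] F [ 1.2 -0.   0.7] w 37.1 g 0.0
side breaker 0.5 [256. 164.] 104 cols 250 260 rows 155 168
side relay 0.58 [295. 170.] 131 cols 268 301 rows 149 179
side relay 0.47 [288. 171.] 103 cols 282 291 rows 162 175
top breaker 0.68 [201. 195.] 85 cols 195 213 rows 194 202
top relay 0.47 [280. 178.] 84 cols 275 290 rows 174 181
top relay 0.44 [218. 167.] 109 cols 207 223 rows 160 170
side breaker flush: cols 248.6 260.6 rows 155.1 175.1
selector axis top side [[278.3 130.1]]
top breaker flush: cols 193.2 214.2 rows 192.6 204.4
selector axis top top [[184.5 170.9]]
[(1.25, -10), (1.11, -6), (1.31, -2), (0.08, 2), (-0.27, 6), (-1.17, 10), (-2.33, 14), (-3.3, 18), (-4.05, 22), (-4.52, 26), (-4.72, 30), (-4.86, 34), (-4.8, 38), (-4.67, 42), (-4.36, 46), (-3.65, 50), (-2.34, 54), (-0.92, 58)]
[[135 108  94  96  85  73  66  63  62  58  92 103  96  95  84]
 [116  93  91  79  62  62  64  67  59  50  52  60  89 104  90]
 [ 99  90  91  73  63  63  65  62  51  55  54  51  73  93  93]
 [ 95  90  79  66  63  64  61  52  54  89  97  62  65  83  93]
 [ 99  92  70  63  61  60  55  51  66 105  92  61  65 105 133]
 [ 98  91  75  63  62  56  52  71 107  88  65  60  55  95 135]
 [100  87  78  64  56  51  57  69  82  65  59  62  62  85  93]
 [109  91  84  67  52  54  61  61  57  53  58  62  73  91  88]
 [123  99  87  71  54  59  61  57  56  59  59  67  84  93  89]
 [143 109  91  71  62  58  58  55  58  61  62  84  90  92 108]
 [146 131 111  78  60  54  58  66  68  73  78  86  85  99 131]
 [142 143 136 104  78  66  69  83  86  86  86  95 105 133 142]
 [142 142 143 139 129 110  99  96  98 105 112 125 129 142 143]
 [142 142 143 142 144 139 135 127 135 138 136 141 142 144 144]
 [144 143 144 142 142 141 142 140 143 145 143 142 144 143 142]]
```

The breaker mask (side cols 250–260, top cols 195–213) matches standing flush against the cheek, and the relay is in place. The selector reads about 32° (0.56 rad), so it needs about 28° more. Next, the selector.

Run:
```python
from t import *
p=place(np.array([[.035,0,.30]]),ch)[0];cmd(p,down(ch[2]-.59),"pre")
```

```text
pre shift [0.1835, 0.0693, 0.146] turn [-0.1691, -0.5396, 0.5724] | target [0.602, 0.215, 0.3]
```

>>> jog_arm(
  motion=[
    [[0.1835, 0.0693, 0.146, -0.1691, -0.5396, 0.5724, -0.3], [0.1835, 0.0693, 0.146, -0.1691, -0.5396, 0.5724, -0.3], [0.1835, 0.0693, 0.146, -0.1691, -0.5396, 0.5724, -0.3], [0.1835, 0.0693, 0.146, -0.1691, -0.5396, 0.5724, -0.3], [0.1835, 0.0693, 0.146, -0.1691, -0.5396, 0.5724, -0.3], [0.1835, 0.0693, 0.146, -0.1691, -0.5396, 0.5724, -0.3], [0.1835, 0.0693, 0.146, -0.1691, -0.5396, 0.5724, -0.3], [0.1835, 0.0693, 0.146, -0.1691, -0.5396, 0.5724, -0.3], [0.1835, 0.0693, 0.146, -0.1691, -0.5396, 0.5724, -0.3], [0.1835, 0.0693, 0.146, -0.1691, -0.5396, 0.5724, -0.3]],
  ],
)

```text
clock: 21.12
position: [0.6024, 0.2233, 0.2972]
ee_rot: [3.001, 0.928, -0.006]
force: [-2.1, 0.6, -2.0]
width: 0.653
gripper_force: 0.0
```

Run:
```python
from t import *
st();p=place(np.array([[.035,0,.193]]),ch)[0];cmd(p,down(ch[2]-.59),"grip")
```

```text
t 21.12 pos [0.6024 0.2233 0.2972] q [-0.12  0.47 -0.5   1.38  0.22  1.35 -1.59] F [-2.1  0.6 -2. ] w 60.1 g 0.0
grip shift [-0.0051, 0.0065, 0.1042] turn [-0.0009, 0.004, 0.0026] | target [0.602, 0.215, 0.193]
```

>>> jog_arm(
  motion=[
    [[0, 0, 0, 0, 0, 0, -0.3], [0, 0, 0.02, 0, 0, 0, -0.3], [0, 0, 0.04, 0, 0, 0, -0.3], [0, 0, 0.05, 0, 0, 0, -0.3], [0, 0, 0.05, 0, 0, 0, -0.3], [0, 0, 0.05, 0, 0, 0, -0.3]],
  ],
)

```text
clock: 21.62
position: [0.6022, 0.213, 0.251]
ee_rot: [3.002, 0.921, 0.001]
force: [0.2, 0.7, 0.9]
width: 0.652
gripper_force: 0.0
```

Run:
```python
from t import *
st();p=place(np.array([[.035,0,.193]]),ch)[0];cmd(p,down(ch[2]-.59),"grip")
```

```text
t 21.62 pos [0.6022 0.213  0.251 ] q [-0.1   0.49 -0.49  1.47  0.24  1.24 -1.6 ] F [0.2 0.7 0.9] w 60.0 g 0.0
grip shift [0.0005, -0.0021, 0.058] turn [0.0016, -0.0002, -0.0019] | target [0.602, 0.215, 0.193]
```

>>> jog_arm(
  motion=[
    [[0, -0.002, 0.025, 0, 0, 0, -0.3], [0, -0.002, 0.045, 0, 0, 0, -0.3], [0, -0.002, 0.058, 0, 0, 0, -0.3], [0, -0.002, 0.058, 0, 0, 0, -0.3], [0, -0.002, 0.058, 0, 0, 0, -0.3]],
  ],
)

```text
clock: 22.03
position: [0.6017, 0.2152, 0.194]
ee_rot: [3.002, 0.921, 0.003]
force: [0.7, -0.2, 1.0]
width: 0.648
gripper_force: 0.0
```

>>> jog_arm(
  motion=[
    [[0, 0, 0, 0, 0, 0, 1], [0, 0, 0, 0, 0, 0, 1], [0, 0, 0, 0, 0, 0, 1], [0, 0, 0, 0, 0, 0, 1], [0, 0, 0, 0, 0, 0, 1], [0, 0, 0, 0, 0, 0, 1], [0, 0, 0, 0, 0, 0, 1], [0, 0, 0, 0, 0, 0, 1], [0, 0, 0, 0, 0, 0, 1]],
  ],
  force=12,
)

```text
clock: 22.78
position: [0.6008, 0.2161, 0.1931]
ee_rot: [3.002, 0.923, 0.001]
force: [-2.4, 1.8, 1.5]
width: 0.152
gripper_force: 12.0
```

Run:
```python
from t import *
st();p=place(np.array([[.035,0,.193]]),ch)[0];cmd(p,down(ch[2]-.59),"grip");cmd(p,down(ch[2]-np.pi/3),"turned")
```

```text
t 22.78 pos [0.6008 0.2161 0.1931] q [-0.11  0.53 -0.48  1.55  0.27  1.12 -1.63] F [-2.4  1.8  1.5] w 14.0 g 12.0
grip shift [-0.0001, 0.0013, 0.0001] turn [0.001, -0.0006, -0.0007] | target [0.602, 0.215, 0.193]
turned shift [-0.0001, 0.0013, 0.0001] turn [0.0008, -0.0008, 0.4565] | target [0.602, 0.215, 0.193]
```

Gripped flat (14.0 mm). Turning clockwise.

>>> jog_arm(
  motion=[
    [[0, 0, 0, 0, 0, 0.08, 1], [0, 0, 0, 0, 0, 0.18, 1], [0, 0, 0, 0, 0, 0.28, 1], [0, 0, 0, 0, 0, 0.37, 1], [0, 0, 0, 0, 0, 0.43, 1], [0, 0, 0, 0, 0, 0.4565, 1], [0, 0, 0, 0, 0, 0.4565, 1], [0, 0, 0, 0, 0, 0.4565, 1], [0, 0, 0, 0, 0, 0.4565, 1]],
  ],
)

```text
clock: 23.53
position: [0.6011, 0.2156, 0.1931]
ee_rot: [3.133, 0.221, 0.002]
force: [-3.9, 0.2, 2.6]
width: 0.15
gripper_force: 12.0
```

Run:
```python
from t import *
st();p=place(np.array([[.035,0,.193]]),ch)[0];cmd(p,down(ch[2]-np.pi/3),"turned");print(observe()["ft_torque"])
```

```text
t 23.53 pos [0.6011 0.2156 0.1931] q [-0.18  0.52 -0.37  1.56  0.2   1.11 -2.03] F [-3.9  0.2  2.6] w 13.8 g 12.0
turned shift [0.0004, 0.0007, 0.0001] turn [0.0011, -0.0012, 0.0011] | target [0.602, 0.215, 0.193]
[0.13152206 0.82748822 0.00682327]
```

Opening and lifting clear, then a final look.

>>> jog_arm(
  motion=[
    [[0, 0, 0, 0, 0, 0, 0.5], [0, 0, 0, 0, 0, 0, 0.1], [0, 0, 0, 0, 0, 0, -0.3], [0, 0, 0, 0, 0, 0, -0.3], [0, 0, 0, 0, 0, 0, -0.3], [0, 0, -0.02, 0, 0, 0, -0.3], [0, 0, -0.05, 0, 0, 0, -0.3], [0, 0, -0.09, 0, 0, 0, -0.3], [0, 0, -0.12, 0, 0, 0, -0.3], [0, 0, -0.12, 0, 0, 0, -0.3]],
  ],
)

```text
clock: 24.37
position: [0.6035, 0.2171, 0.3204]
ee_rot: [-3.131, -0.218, -0.018]
force: [0.2, 0.6, 0.3]
width: 0.651
gripper_force: 0.0
```

>>> jog_arm(
  motion=[
    [[-0.1, 0.25, -0.02, 0, 0, 0, -0.3], [-0.1, 0.25, -0.02, 0, 0, 0, -0.3], [-0.1, 0.25, -0.02, 0, 0, 0, -0.3], [-0.1, 0.25, -0.02, 0, 0, 0, -0.3], [-0.1, 0.25, -0.02, 0, 0, 0, -0.3], [-0.1, 0.25, -0.02, 0, 0, 0, -0.3], [-0.1, 0.25, -0.02, 0, 0, 0, -0.3], [-0.1, 0.25, -0.02, 0, 0, 0, -0.3], [-0.1, 0.25, -0.02, 0, 0, 0, -0.3], [-0.1, 0.25, -0.02, 0, 0, 0, -0.3]],
  ],
)

```text
clock: 25.2
position: [0.5369, -0.0448, 0.3332]
ee_rot: [3.133, 0.22, 0.003]
force: [-0.2, -0.0, 0.1]
width: 0.651
gripper_force: 0.0
```

```bash
python3 chk.py
python3 - <<'E'
from t import *
I=[get_image("top") for _ in range(6)]
g=np.mean([i.astype(float).mean(2) for i in I],0).astype(np.float32)
N=57;r=np.linspace(-.028,.028,N);X,Y=np.meshgrid(r,r,indexing="ij")
q=proj("top",place(np.c_[X.ravel()+.035,Y.ravel(),0*X.ravel()+.217],ch)).astype(np.float32)
Z=cv2.remap(g,q[:,0].reshape(N,N),q[:,1].reshape(N,N),cv2.INTER_CUBIC)
print(Z[::4,::4].astype(int))
# bystanders: change against the first pictures
J=np.load("im0.npz");K={"top":I[0],"side":get_image("side")}
for n in K:
    d=(abs(J[n].astype(int)-K[n]).max(2)>60).astype(np.uint8)
    c=cv2.connectedComponentsWithStats(d)[2:]
    print(n,[(int(s[4]),np.round(p).tolist()) for s,p in zip(*c) if s[4]>15][1:])
a,b=K["side"],K["top"]
cv2.imwrite("pics/fin.png",np.hstack([cv2.resize(i[...,::-1],None,fx=5,fy=5,interpolation=cv2.INTER_CUBIC) for i in(a[110:190,225:305],b[140:220,165:245])]))
E
```

```text
t 25.2 pos [ 0.5369 -0.0448  0.3332] q [ 0.23  0.24 -0.32  1.59  0.08  1.31 -1.52] F [-0.2 -0.   0.1] w 59.9 g 0.0
side breaker 0.61 [255. 164.] 99 cols 250 259 rows 156 168
top breaker 0.49 [200. 193.] 90 cols 194 213 rows 193 202
top relay 0.64 [217. 167.] 123 cols 208 224 rows 160 172
side breaker flush: cols 248.6 260.6 rows 155.1 175.1
selector axis top side [[278.3 130.1]]
top breaker flush: cols 193.2 214.2 rows 192.6 204.4
selector axis top top [[184.5 170.9]]
[[138 109  94  96  84  74  66  63  61  61  96 103  96  96  85]
 [117  92  93  82  65  65  64  66  67  62  60  62  89 104  90]
 [101  90  89  70  63  64  63  65  62  56  51  48  72  94  94]
 [ 96  92  78  63  63  64  64  58  52  49  51  52  60  82  95]
 [ 99  91  71  62  61  58  52  47  50  60  82  82  59 104 135]
 [ 99  91  76  59  54  49  50  55  60  98 112  81  53  94 136]
 [100  89  75  53  51  59  64  68  91 113  93  62  60  86  94]
 [109  94  74  54  57  62  63  59  64  70  63  59  72  91  90]
 [127  97  72  60  59  58  58  55  56  58  59  68  85  93  91]
 [145 108  85  66  57  56  58  55  58  61  65  87  91  93 10
[... 640 characters left out ...]
(158, [279.0, 324.0]), (23, [464.0, 316.0]), (121, [220.0, 347.0]), (34, [262.0, 355.0]), (126, [256.0, 380.0]), (72, [242.0, 379.0])]
side [(1060, [176.0, 10.0]), (22, [236.0, 10.0]), (592, [274.0, 60.0]), (30, [236.0, 29.0]), (807, [68.0, 116.0]), (812, [265.0, 119.0]), (16, [83.0, 125.0]), (110, [121.0, 131.0]), (64, [49.0, 141.0]), (325, [54.0, 164.0]), (108, [108.0, 159.0]), (260, [94.0, 160.0]), (32, [254.0, 159.0]), (295, [74.0, 166.0]), (17, [257.0, 167.0]), (79, [287.0, 171.0]), (23, [269.0, 174.0]), (1355, [115.0, 225.0]), (30, [111.0, 195.0]), (1613, [243.0, 206.0]), (140, [161.0, 204.0]), (256, [244.0, 235.0]), (105, [121.0, 273.0]), (227, [257.0, 283.0]), (1324, [176.0, 337.0])]
```

Run:
```python
from t import *
A=np.mean([np.load(f"im{k}.npz")["top"].astype(float).mean(2) for k in(0,3)],0).astype(np.float32)
B=get_image("top").astype(float).mean(2).astype(np.float32)
rr=np.linspace(.004,.019,16);th=np.radians(np.arange(0,360,1))
def pol(g,dx,dy):
    x=.035+dx+np.outer(rr,-np.cos(th));y=dy+np.outer(rr,np.sin(th))
    q=proj("top",place(np.c_[x.ravel(),y.ravel(),0*x.ravel()+.217],ch)).astype(np.float32)
    return cv2.remap(g,q[:,0].reshape(x.shape),q[:,1].reshape(x.shape),cv2.INTER_CUBIC)
o=[]
for dx in np.arange(-.004,.0041,.001):
  for dy in np.arange(-.004,.0041,.001):
    a,b=pol(A,dx,dy),pol(B,dx,dy)
    for s in range(8,45): o.append((np.corrcoef(np.roll(a,s,1).ravel(),b.ravel())[0,1],s,round(dx,3),round(dy,3)))
o.sort(reverse=True);print(o[:4])
dx,dy=o[0][2:]
for g in(A,B): 
    m=pol(g,dx,dy)[4:].mean(0);m=cv2.GaussianBlur(np.r_[m,m,m][None],(0,0),5)[0,360:720];print("pointer peak",m[:100].argmax(),"mean profile",m[0:100:10].astype(int))
for n in("contactor","sensor_cap","junction_box_a"):
    get_image("side");print(n,[np.round(d["pixel"]).tolist() for d in silhouettes(n,"side")][:2])
```

```text
[(np.float64(0.9062538519903749), 19, np.float64(0.004), np.float64(0.002)), (np.float64(0.9061334913213511), 20, np.float64(0.004), np.float64(0.002)), (np.float64(0.9045296212719691), 18, np.float64(0.004), np.float64(0.002)), (np.float64(0.9041830895041154), 21, np.float64(0.004), np.float64(0.002))]
pointer peak 19 mean profile [74 87 94 81 65 59 60 61 65 69]
pointer peak 38 mean profile [ 58  62  75  98 105  88  69  62  62  68]
contactor [[217.0, 224.0], [277.0, 163.0]]
sensor_cap [[237.0, 256.0], [274.0, 162.0]]
junction_box_a [[230.0, 286.0], [275.0, 164.0]]
```

```bash
cat > sel.py <<'E'
from t import *
S=6;x0,y0,W=168,154,34
def reg(P):
    m=np.zeros((W*S,W*S),np.uint8);q=(proj("top",P)-[x0,y0]+.5)*S-.5
    cv2.fillConvexPoly(m,cv2.convexHull(np.round(q*16).astype(np.int32)),1,shift=4);return m
def layers(a,dx,dy):
    d=np.array([-np.cos(a),np.sin(a),0]);e=np.array([d[1],-d[0],0]);c=np.array([.035+dx,dy,0])
    R3=lambda al,ac,zs:place(np.array([c+i*d+j*e+[0,0,z] for i in al for j in ac for z in zs]),ch)
    t=np.linspace(0,2*np.pi,40);circ=lambda z,r:place(c+np.c_[r*np.cos(t),r*np.sin(t),0*t+z],ch)
    lab=np.zeros((W*S,W*S),int)
    for k,P in((1,np.r_[circ(.173,.022),circ(.185,.022)]),(2,R3((-.021,.021),(-.007,-.007),(.185,.217))),(3,R3((-.021,.021),(.007,.007),(.185,.217))),(4,R3((.021,),(-.007,.007),(.185,.217))),(5,R3((-.021,),(-.007,.007),(.185,.217))),(6,R3((-.021,.021),(-.007,.007),(.217,))),(7,R3((.004,.019),(-.0015,.0015),(.2175,)))):
        lab[reg(P)>0]=k
    inside=cv2.resize((lab>0).astype(np.float32),(W,W),interpolation=cv2.INTER_AREA)
    L=np.stack([cv2.GaussianBlur(cv2.resize((lab==k).astype(np.float32),(W,W),interpolation=cv2.INTER_AREA),(0,0),.5) for k in range(8)])
    return L,inside
def run(g,name):
    g=g[y0:y0+W,x0:x0+W];yy,xx=np.mgrid[:W,:W];cx,cy=proj("top",place(np.array([[.035,0,.205]]),ch))[0]-[x0,y0];w=(np.hypot(xx-cx,yy-cy)<5.2).ravel()
    o=[]
    for a in range(10,80,3):
        b=(1e9,)
        for dx in np.arange(-.003,.0031,.0015):
            for dy in np.arange(-.003,.0031,.0015):
                L,_=layers(np.radians(a),dx,dy);D=L.reshape(8,-1).T[w];v=g.ravel()[w]
                s,*_=np.linalg.lstsq(D,v,rcond=None);b=min(b,(float(np.sqrt(np.mean((D@s-v)**2))),dx,dy))
        o.append((round(b[0],2),a,round(b[1],4),round(b[2],4)))
    print(name,sorted(o)[:5])
run(np.mean([np.load(f"im{k}.npz")["top"].astype(float).mean(2) for k in(0,3,6)],0),"before")
run(np.mean([get_image("top").astype(float).mean(2) for _ in range(3)],0),"after")
E
python3 sel.py
```

```text
before [(4.28, 43, np.float64(-0.0015), np.float64(0.0)), (4.36, 40, np.float64(0.0), np.float64(0.0)), (4.38, 37, np.float64(0.0), np.float64(0.0)), (4.6, 46, np.float64(-0.0015), np.float64(0.0)), (4.78, 34, np.float64(0.0), np.float64(0.0015))]
after [(4.51, 58, np.float64(-0.0015), np.float64(0.0015)), (4.53, 55, np.float64(0.0), np.float64(0.0)), (4.73, 61, np.float64(-0.0015), np.float64(0.0)), (4.95, 52, np.float64(0.0), np.float64(0.0015)), (5.42, 49, np.float64(0.0), np.float64(0.0015))]
```

The fit after the turn reads 57 ± 3°, against a target of 60°. The bar lay flat between the pads (13.8 mm) when the tool stood at exactly 60°. Both parts are in their bays, and of the bystanders, the contactor, sensor cap and junction box A were re-checked and still show within a few pixels of where they started. Handing in.

```bash
python3 -c "
from cell import *
print(sign_off())"
```

```text
the job is handed in; nothing more can be done
None
```

I handed the job in at about 26 s: the relay stands in the far bay, the breaker in the near bay leaning on its cheek plate, and the selector is turned to the green mark (gripper set at 60°; camera check 57 ± 3°). I saw no bystander disturbed, but only the contactor, sensor cap and junction box A were re-checked at the end.

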